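Reset the angle of a swivelling drill vice

ROBOT

A 7-joint arm with a two-finger parallel gripper is mounted at the origin on a cart in front of the work surface, level with it; the furniture and walls round the work are solid. World frame = base frame: x ahead of the robot, y to its left, z up, the work surface at z = 0. Lengths are in m, angles in rad, forces in N, time in s.
With the tool pointing down it reaches from about 0.4 to 0.9 m from the base axis. Payload 5.6 kg.
Tool frame: the origin (TCP) lies between the finger pads; the fingertips stand 25 mm ahead of it and the grasp point (between the pads) lies 6 mm ahead of it; x points along the fingers, z is the direction in which the jaws open and shut, and the axes are right-handed (so a half turn about x gives the same grasp; the last joint's range is limited). The gripper opens to 92 mm and grips with 3 to 60 N. Pads are 20 mm wide; open, the fingers measure 128 mm over their backs; the gripper's body (75 mm by 189 mm) begins 69 mm behind the grasp point.
Start: joints at [-1.226, 0.468, -0.012, 1.603, 0.006, 1.071, -0.056], TCP at [0.246, 0.602, 0.24] pointing down, gripper open.
Joint ranges: [-2.53, 2.53], [-0.31, 2.02], [-1.57, 1.55], [0.28, 2.44], [-1.29, 4.43], [0.15, 1.84], [-2.92, 2.92]. Speed limits (rad/s): [2.57, 2.57, 3.14, 3.14, 3.14, 3.14, 3.14].

INTERFACE

Orientations are given as a unit quaternion [x, y, z, w].
In Python, from station import env, eyes gives the robot as it stands. The module is installed in compiled form; this text tells all that it offers.
- The arm moves only by the shell command python3 -m crank 'ROWS' [FORCE]. ROWS is text: rows parted by semicolons, each of 5 numbers parted by spaces: the finger opening in mm, from 0 to 91.9, then the shift along the tool's x, y, z in mm, then the turn about the tool's x in rad. In form: jaw dx dy dz twist; .... A call has 1 to 10 rows; each row shifts and turns the commanded pose from where the row before left it, along the tool's axes as they then stand; what a row does not reach is not made up. A row lasts 1/12 s, in which the tool goes at most 41.7 mm and 7.16 degrees, less where a joint would pass 70% of its speed; a pose out of reach is approached as far as the arm can. A call is refused whole if a number of a shift passes 41.7 or a number of a turn 0.125, either way. A call with a gripper value outside its range is refused whole. The fingers move at their own pace and stop on an object; FORCE is the grip in N (left out, the last holds). Time passes only in rows, so rows that do not move let the fingers close. It gives the time, the measured TCP pose, the force and the opening at its end, in the units of the state.
- env.read_state(): the state, without advancing time (a new reading comes with each control period).
- eyes.read_camera(name): name is "scene" or "side" or "wrist"; returns the picture (400x640x3 uint8, red, green, blue); there is no depth.
- eyes.camera_params(name): a dict with "vfov" (degrees; the focal length in pixels is half the picture's height over the tangent of half this angle, whatever the lens; pixels are square), "cx", "cy" (the principal point, pixels), "rvec" (rotation vector, rad) and "tvec" (3), from world to camera coordinates, as OpenCV has them; the wrist camera has in their place "T_tool_cam" (4x4, takes a point from camera to tool coordinates, whose origin is the TCP and whose axes are the tool frame's). Camera axes: x right, y down, z forward; pixel columns grow to the right and rows downward; lengths in m; the calibration is good to about 2 mm. The wrist camera is an equidistant fisheye: a pixel r from the principal point sees the ray r / f radians off the axis. A picture is of the moment at which its call begins: read the wrist's pose just before it. camera_params takes no time and is no camera call.
- env.sign_off(): hands the job in, once; it reports no verdict.
The state is a dict: "time": time; "q": joint angles; "joint_vel": joint speeds; "tau": joint torques, N m; "tool_pos": TCP position; "ee_rot": TCP orientation; "contact_force": force on the tool from outside, world axes, zero at the start; "moment": the same for the moment, N m; "grip_width": opening from 0.0 (shut) to 1.0 (fully open).
Only numpy, scipy, OpenCV 4.12 (cv2) and the standard library are available. Lean on these libraries where they do the work, as an engineer would, in place of code of your own. Each camera call takes 0.05 s, during which the arm holds its last target.

TASK

Slacken the clamp handle of the small swivelling drill vice right back to its loose stop, swing the vice round until its pointer stands at the point of the steel index block on the degree arc, then turn the handle clockwise again until the clamp has bitten firmly, without overtightening it, and let go. Leave the things lying round it alone.

Things in the scene. Friction and masses are not known exactly. Their poses are not given: they have to be found in the camera images.
- swivel_base: fixed grey base plate of the small drill vice, 200 x 176 x 12 mm, with an aluminium degree arc on its near edge and a gooseneck bracket (62 mm high) on its right side. Origin on the swivel axis at bench height; x points away from the arc (and the robot), y left, z up; plate x -118 to +82, y -88 to +88 mm; bracket x -15 to 15, y -109 to -53 mm
- swivel_axis (a point): the upright axis about which the vice swivels, 28 mm above the bench
- swivel_head (a joint): swivel angle of the vice, rad: 0 when its nose points along the base's -x, growing as the nose swings to the base's +y (clockwise seen from above). Range -0.45 to 0.85, starts at -0.35 to 0. With the clamp loose it turns with a steady drag of about 0.25 N m (3 N at the nose) and stays where it is left
- head_nose (a point): middle of the vice's nose block, a grey block 44 mm wide (across the vice), 30 mm long, top at 73 mm; point 60 mm above the bench and 75 mm from the swivel axis. Pinch its two flat sides from above to swing the vice. The vice stands on a dark turntable (150 mm across, 32 mm high) and holds a short rod crosswise in its jaws
- head_pointer (a point): tip of the steel pointer under the vice's nose, 98 mm from the swivel axis, 21 mm above the bench
- index_point (a point): inner point of the steel index block (12 x 16 x 14 mm, top at 30 mm) on the degree arc, 98 mm from the swivel axis, 21 mm above the bench: the wanted place of the pointer. It stays fixed, at a swivel angle of 0.30 to 0.70 rad
- clamp_axis (a point): upright axis of the clamp screw through the bracket, 66 mm to the base's -y side of the swivel axis; point 103 mm above the bench, at the height of the handle's grip
- handle_grip (a point): middle of the upright black round grip of the clamp handle: 16 mm thick, from 78 to 122 mm above the bench, point at 103 mm, 80 mm from the clamp axis, carried by a thin steel arm at 76 mm. Pinch it from above and lead it round the clamp axis
- clamp_handle (a joint): turn of the clamp handle, rad: 0 at its loose stop, growing clockwise seen from above = tightening, end stop at 2.7; starts clamped at 1.0 to 1.2. At 0 its arm points along the base's +x. It drags with about 0.75 N m (9 N at the grip) all the way and stays where it is left. Once the shoe bites, 1.4 N m per rad (17 N per rad at the grip) is added
- clamp_shoe: steel shoe (16 mm disc) on the foot of the clamp screw, pressing on the turntable's rim track, 275 N more per rad of handle past the bite. The track is worn where the shoe stands after the swing: there it bites at 0.9 to 1.65 rad, only feel tells where. Firm = 40 to 140 N = 2.5 to 8.7 N more at the grip than the drag before the bite; best 5.5 N, 0.33 rad past it. Origin on the clamp axis
- brass_brush: wire brush with wooden handle, 74 x 133 x 35 mm; bystander, origin under its centre
- screwdriver_2: red-handled screwdriver, 182 mm long, 28 mm thick; bystander, origin under its centre
- spline_rod: short loose steel rod, 68 mm long, 17 mm wide, 10 mm high, lying left of the vice; bystander, origin under its centre

How it is judged:
On the way, in this order (a step that is already met when the one before it is completed fails the run):
1. the clamp handle is turned back to its loose stop (within 0.3 rad) and the shoe is off, before the vice is swung (its pointer still within 8 mm of where it stood) (value of joint clamp_handle below 0.3 rad and contact force between clamp_shoe and anything else below 1 N and distance of head_pointer from where it was at the start of the episode below 0.008 m), for 0.2 s.
2. with the clamp loose, the vice's pointer is brought within 4 mm of the index point (horizontal distance between head_pointer and index_point below 0.004 m and contact force between clamp_shoe and anything else below 1 N), for 0.2 s.
At the end, for the whole second after the job is handed in: the vice's pointer stands within 4 mm of the index block's point, the clamp shoe presses the turntable with 40 to 140 N, and the handle is at rest (horizontal distance between head_pointer and index_point below 0.004 m and contact force between clamp_shoe and anything else between 40 and 140 N and velocity of joint clamp_handle between -0.03 and 0.03 rad/s); the robot touches nothing.
It fails at once if the clamp is overtightened (more than 140 N on the shoe) (contact force between clamp_shoe and anything else above 140 N).
It fails at once if a bystander is pushed more than 20 mm (distance of any of brass_brush, screwdriver_2, spline_rod from where it was at the start of the episode above 0.02 m).
It also fails if it takes over 72 s, if anything falls off the work surface, if the arm or the gripper's body presses on something with over 40 N, if the wrist force passes 120 N, or if a joint passes its speed limit or range.

## Working session

There is one attempt and no reset: what is moved stays moved. The work goes in short steps, Python scripts to look and compute and a shell command to move; the robot and the scene stay as the last step left them, time stands still between calls to the robot, and variables do not carry over. Pictures are saved under pics/ and viewed, and the job is handed in when it is done.

```bash
mkdir -p pics
python3 - <<'E'
from station import env, eyes
import cv2
for n in("scene","side","wrist"):
    s=env.read_state()
    im=eyes.read_camera(n); cv2.imwrite(f"pics/{n}0.png",im[:,:,::-1])
    print(n,eyes.camera_params(n))
print(env.read_state())
E
```

```text
scene {'vfov': 44.12916165017531, 'cx': 317.4725907406189, 'cy': 198.36217503781882, 'rvec': array([ 2.07144729, -0.88540072,  0.46611429]), 'tvec': array([-0.29348811,  0.30251827,  1.01226487])}
side {'vfov': 44.042901157233786, 'cx': 328.45607853511024, 'cy': 197.35511023847215, 'rvec': array([ 2.29903852, -0.21802694,  0.10656532]), 'tvec': array([-0.48680234,  0.15360321,  1.0240498 ])}
wrist {'vfov': 65.70646984690485, 'cx': 318.92347820776627, 'cy': 200.15344375071962, 'T_tool_cam': array([[ 2.76446923e-04, -2.75542122e-01,  9.61288959e-01,
        -1.44933389e-01],
       [ 6.01784811e-04, -9.61288776e-01, -2.75542243e-01,
         7.85048211e-02],
       [ 9.99999781e-01,  6.54661900e-04, -9.99282604e-05,
        -2.37475691e-04],
       [ 0.00000000e+00,  0.00000000e+00,  0.00000000e+00,
         1.00000000e+00]])}
{'time': 0.15, 'q': array([-1.22601123,  0.46815149, -0.01159234,  1.60337542,  0.00599843,
        1.07138075, -0.05630691]), 'joint_vel': array([-0.00059463, -0.00327162,  0.00119097, -0.00276363, -0.00024563,
       -0.00087417, -0.00065214]), 'tau': array([ 1.15932613e-03, -5.20951080e+01, -1.17287901e-02, -2.43973750e+01,
       -5.65785624e-02,  1.53274572e-02,  8.63071091e-05]), 'tool_pos': array([0.24570405, 0.60135102, 0.2388895 ]), 'ee_rot': array([-0.39454861,  0.58734124,  0.39398462,  0.58663258]), 'contact_force': array([-0.68200316, -0.19635758,  0.08112869]), 'moment': array([-0.02500366,  0.02362473, -0.03106284]), 'grip_width': 1.0045539105059065}
```

View pics/scene0.png

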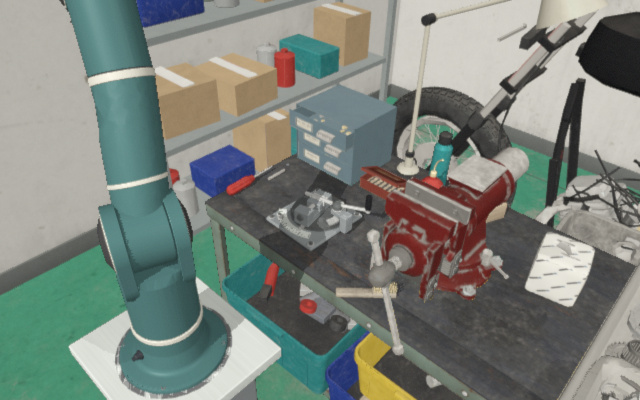

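View pics/side0.png

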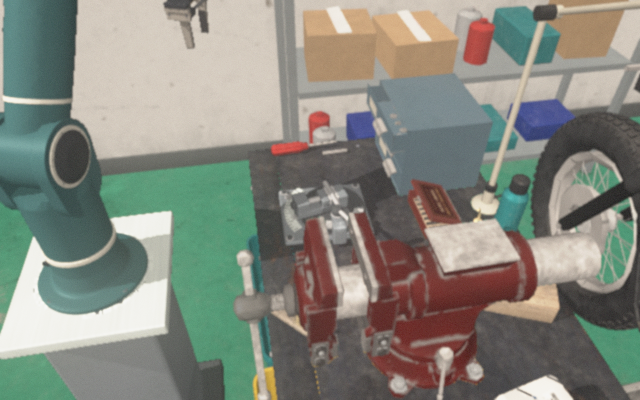

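View pics/wrist0.png

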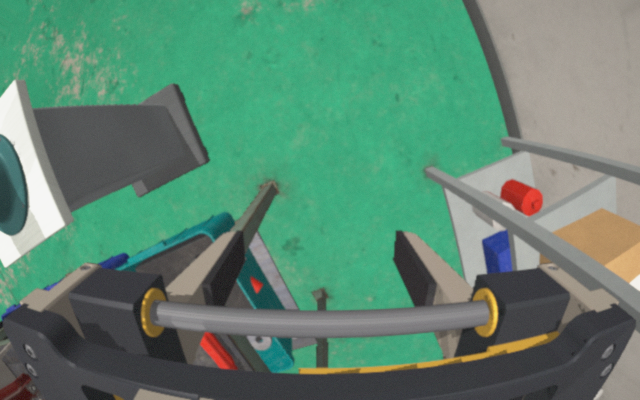

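The scene view shows the drill vice at about (315,215), and the side view shows it at about (325,210). The wrist view shows only the floor. I'll zoom in on both crops.

```bash
cat > h.py <<'E'
import numpy as np,cv2
from station import env,eyes
from scipy.spatial.transform import Rotation as R
def cam(n):
    p=eyes.camera_params(n); f=200/np.tan(np.radians(p['vfov'])/2)
    return p,f
def ray(n,uv,st=None):
    p,f=cam(n); u,v=uv
    if n!='wrist':
        Rm=cv2.Rodrigues(p['rvec'])[0]; d=Rm.T@np.array([(u-p['cx'])/f,(v-p['cy'])/f,1]); o=-Rm.T@p['tvec']
    else:
        a=np.array([u-p['cx'],v-p['cy']]); r=np.hypot(*a); th=r/f
        d=np.array([*(a/max(r,1e-9)*np.sin(th)),np.cos(th)])
        T=np.eye(4); T[:3,:3]=R.from_quat(st['ee_rot']).as_matrix(); T[:3,3]=st['tool_pos']
        M=T@p['T_tool_cam']; d=M[:3,:3]@d; o=M[:3,3]
    return o,d/np.linalg.norm(d)
def onz(n,uv,z,st=None):
    o,d=ray(n,uv,st); return o+d*(z-o[2])/d[2]
def two(a,b):
    (o1,d1),(o2,d2)=a,b
    A=np.stack([d1,-d2],1); t=np.linalg.lstsq(A,o2-o1,rcond=None)[0]
    p,q=o1+t[0]*d1,o2+t[1]*d2
    return (p+q)/2,np.linalg.norm(p-q)
def proj(n,P,st=None):
    p,f=cam(n); P=np.atleast_2d(P).astype(float)
    if n!='wrist':
        c=P@cv2.Rodrigues(p['rvec'])[0].T+p['tvec']; return c[:,:2]/c[:,2:]*f+[p['cx'],p['cy']]
    T=np.eye(4); T[:3,:3]=R.from_quat(st['ee_rot']).as_matrix(); T[:3,3]=st['tool_pos']
    M=np.linalg.inv(T@p['T_tool_cam']); c=P@M[:3,:3].T+M[:3,3]
    r=np.hypot(c[:,0],c[:,1]); th=np.arctan2(r,c[:,2])
    return c[:,:2]/r[:,None]*th[:,None]*f+[p['cx'],p['cy']]
E
python3 - <<'E'
import cv2
a=cv2.imread('pics/scene0.png')[160:270,215:415]; b=cv2.imread('pics/side0.png')[130:260,240:440]
cv2.imwrite('pics/a.png',cv2.resize(a,None,fx=4,fy=4,interpolation=2)); cv2.imwrite('pics/b.png',cv2.resize(b,None,fx=4,fy=4,interpolation=2))
from h import *
for n,uv in(("scene",(318,215)),("side",(327,210))): print(onz(n,uv,.03))
E
```

```text
[0.49169834 0.05803381 0.03      ]
[0.50434135 0.06149003 0.03      ]
```

View pics/a.png

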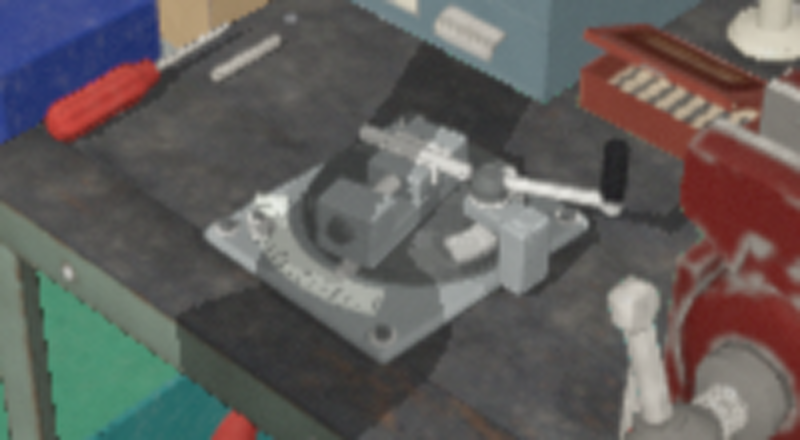

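View pics/b.png

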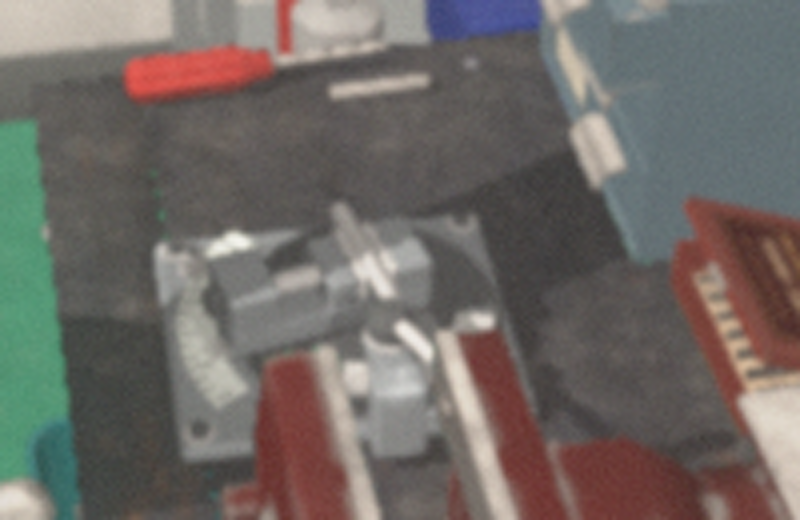

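Run:
```python
from h import *
z=.012
for k,uv in dict(L=(266.2,218.7),F=(310.7,250),Rr=(362.5,216)).items(): print('scene',k,onz('scene',uv,z))
for k,uv in dict(F=(285.5,243),L=(278.7,190.7),B=(359.5,183.7)).items(): print('side',k,onz('side',uv,z))
print('grip',onz('scene',(215+614/4,160+172/4),.1), 'red vice jaw pts')
print(onz('scene',(215+612/4,160+145/4),.122))
s=env.read_state(); print(R.from_quat(s['ee_rot']).as_matrix().round(3))
print('idx', onz('scene',(215+270/4,160+205/4),.03),onz('side',(240+235/4,130+242/4),.03))
```

```text
scene L [0.39899386 0.16188985 0.012     ]
scene F [ 0.39356881 -0.00945402  0.012     ]
scene Rr [ 0.59011623 -0.01642141  0.012     ]
side F [ 0.40009776 -0.00512523  0.012     ]
side L [0.4058194  0.16795567 0.012     ]
side B [0.60449161 0.15748631 0.012     ]
grip [ 0.55181313 -0.05884315  0.1       ] red vice jaw pts
[ 0.54888021 -0.05736585  0.122     ]
[[-0.    -0.926  0.378]
 [-0.001  0.378  0.926]
 [-1.    -0.    -0.001]]
idx [0.43659253 0.13722928 0.03      ] [0.45120538 0.13947312 0.03      ]
```

Run:
```python
import cv2
a=cv2.imread('pics/scene0.png')[130:310,330:530]; b=cv2.imread('pics/side0.png')[180:380,270:470]
cv2.imwrite('pics/a2.png',cv2.resize(a,None,fx=3,fy=3,interpolation=2)); cv2.imwrite('pics/b2.png',cv2.resize(b,None,fx=3,fy=3,interpolation=2))
```

```text
(no output)
```

View pics/a2.png

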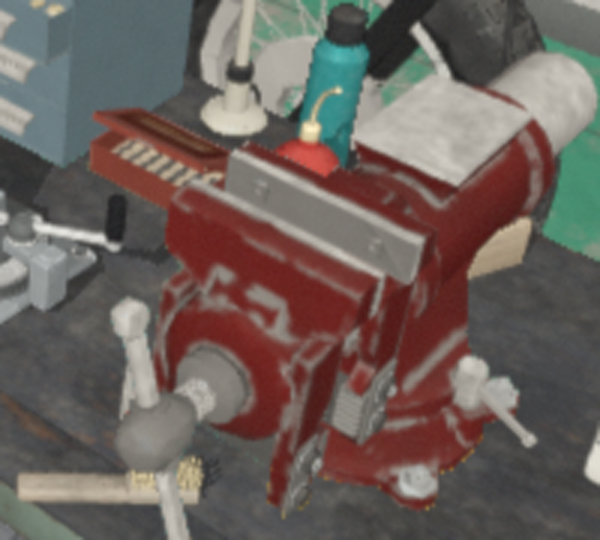

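View pics/b2.png

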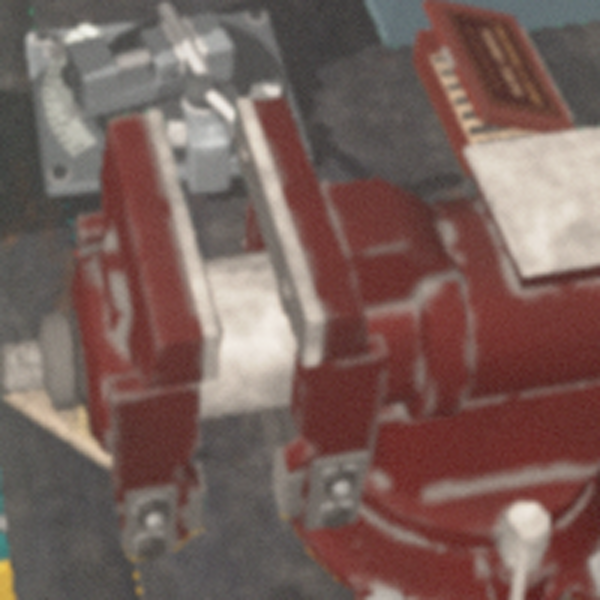

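Run:
```python
from h import *
for a,b in(((388,195),(306,221.7)),((407.3,181.7),(350,213.3)),((472,225),(371,301)),((454,230),(336,305))): print(two(ray('scene',a),ray('side',b)))
```

```text
(array([ 0.42021632, -0.19761854,  0.26443077]), np.float64(0.0024828494542497035))
(array([ 0.49059346, -0.19457705,  0.2636039 ]), np.float64(0.0025300624329746327))
(array([ 0.48466533, -0.3523247 ,  0.24393217]), np.float64(0.008310168579708553))
(array([ 0.43776152, -0.34350557,  0.24652692]), np.float64(0.005300788038212151))
```

```bash
python3 -m crank '91 -3 -22 -21 0;91 -3 -22 -21 0;91 -3 -22 -21 0;91 -3 -22 -21 0;91 -3 -22 -21 0;91 -3 -22 -21 0;91 -3 -22 -21 0;91 -3 -22 -21 0;91 -3 -22 -21 0;91 -3 -22 -21 0'; python3 -m crank '91 -3 -22 -21 0;91 -3 -22 -21 0;91 -3 -22 -21 0;91 -3 -22 -21 0;91 -3 -22 -21 0;91 -3 -22 -21 0;91 -3 -22 -21 0;91 -3 -22 -21 0;91 -3 -22 -21 0;91 -3 -22 -21 0'; python3 -m crank '91 0 0 0 0.115;91 0 0 0 0.115;91 0 0 0 0.115;91 0 0 0 0.115;91 0 0 0 0.115;91 0 0 0 0.115;91 0 0 0 0;91 0 0 0 0'
python3 - <<'E'
from h import *
s=env.read_state(); im=eyes.read_camera('wrist'); cv2.imwrite('pics/w1.png',im[:,:,::-1])
np.savez('w1.npz',ee_rot=s['ee_rot'],tool_pos=s['tool_pos'])
print(s['tool_pos'],R.from_quat(s['ee_rot']).as_matrix().round(3),s['contact_force'])
E
```

```text
time: 0.98
tool_pos: [0.3704, 0.3225, 0.2696]
ee_rot: [-0.394, 0.587, 0.394, 0.587]
contact_force: [0.2, -0.0, 0.7]
grip_width: 0.99
time: 1.82
tool_pos: [0.4945, 0.045, 0.2997]
ee_rot: [-0.394, 0.587, 0.394, 0.587]
contact_force: [0.7, 1.0, 0.7]
grip_width: 0.989
time: 2.48
tool_pos: [0.4941, 0.0466, 0.2995]
ee_rot: [-0.174, 0.686, 0.174, 0.685]
contact_force: [0.7, 0.4, -0.0]
grip_width: 0.992
[0.4941398  0.04658788 0.29945894] [[-0.    -0.476  0.879]
 [-0.     0.879  0.476]
 [-1.     0.    -0.   ]] [ 0.7412969   0.37438152 -0.04107461]
```

View pics/w1.png

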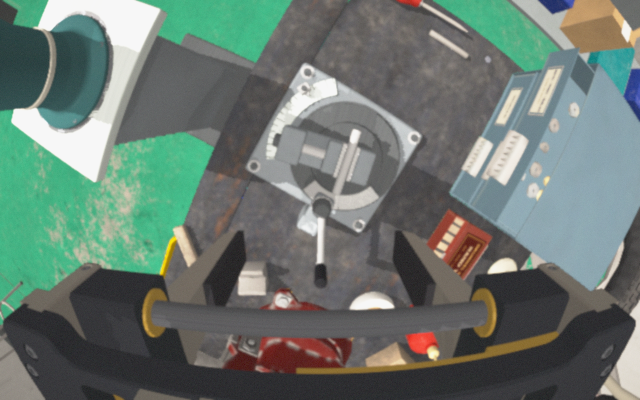

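Excellent view: the base plate centres near (335,150), the clamp hub is near (321,207), the grip is near (320,275) and the bright index block sits in the arc near (325,88). Next I'll zoom and measure.

Run:
```python
import cv2
a=cv2.imread('pics/w1.png')[50:295,235:435]
cv2.imwrite('pics/w1z.png',cv2.resize(a,None,fx=2.4,fy=2.4,interpolation=2))
a=cv2.imread('pics/w1.png')[60:180,240:400]
cv2.imwrite('pics/w1y.png',cv2.resize(a,None,fx=5,fy=5,interpolation=2))
```

```text
(no output)
```

View pics/w1z.png

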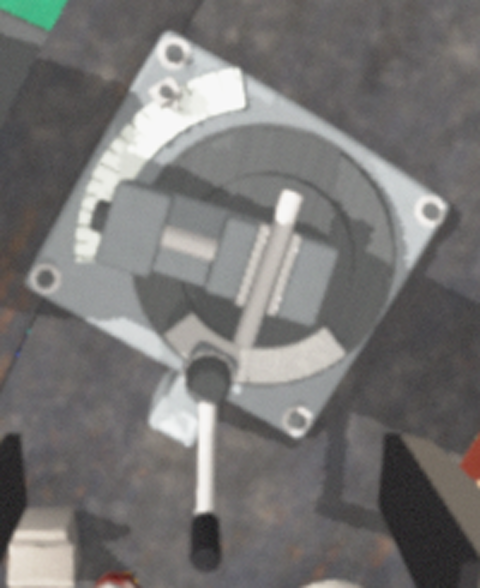

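View pics/w1y.png

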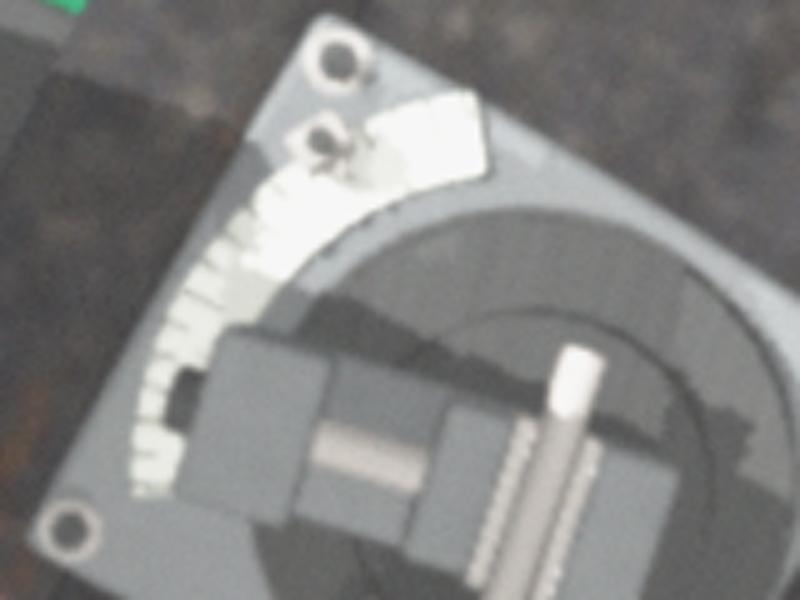

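```bash
cat > base.py <<'E'
from h import *
st=dict(np.load('w1.npz'))
# base corners: order -x+y, -x-y, +x+y, +x-y
uv=[(304.5,62.5),(246,168.5),(422.5,136.7),(358.5,233)]
B=np.array([[-118,88],[-118,-88],[82,88],[82,-88]])/1000
W=np.array([onz('wrist',p,.012,st)[:2] for p in uv])
cb,cw=B.mean(0),W.mean(0)
H=(B-cb).T@(W-cw); yaw=np.arctan2(H[0,1]-H[1,0],H[0,0]+H[1,1])
Rz=np.array([[np.cos(yaw),-np.sin(yaw)],[np.sin(yaw),np.cos(yaw)]])
O=cw-Rz@cb
def w2b(p): return Rz.T@(np.array(p[:2])-O)
def b2w(p): return O+Rz@np.array(p[:2])
E
python3 - <<'E'
from base import *
print(W,np.abs((B@Rz.T+O-W)).max(0)); print('O',O,'yaw',yaw)
C=b2w((0,-.066)); print('clamp',C)
g=onz('wrist',(320.8,280),.122,st); print('grip',g, g[:2]-C, np.hypot(*(g[:2]-C)))
gb=w2b(g)-[0,-.066]; print('theta',np.arctan2(-gb[1],gb[0]))
print('hub', onz('wrist',(322.5,207.5),.09,st))
for uv in((305,88),(311,94)):
  p=w2b(onz('wrist',uv,.03,st)); print('idx',p,np.hypot(*p),np.arctan2(p[1],-p[0]))
# nose top corners z=.073, from w1y
for uv in((232,325),(332,367),(283,527),(178,500)):
  p=w2b(onz('wrist',(240+uv[0]/5,60+uv[1]/5),.073,st)); print('nose',p*1000)
s=env.read_state()
for n,im in(('scene','pics/scene0.png'),('side','pics/side0.png')):
  print(n,'reproj corners',proj(n,np.c_[B@Rz.T+O,np.full(4,.012)]).round(1).tolist())
E
```

```text
[[ 0.40450602  0.16915622]
 [ 0.40035836 -0.00227553]
 [ 0.6013902   0.16101007]
 [ 0.59265695 -0.01080283]] [0.00411128 0.0023317 ]
O [0.51771312 0.07854323] yaw -0.04049737933529662
clamp [0.51504103 0.01259734]
grip [ 0.54974249 -0.05263962  0.122     ] [ 0.03470146 -0.06523696] 0.07389217028263309
theta 1.041435233816531
hub [0.51285945 0.01969592 0.09      ]
idx [-0.09622612  0.05429587] 0.11048758786235074 0.5137201090085778
idx [-0.08528848  0.05133731] 0.09954719498042962 0.5418341052654173
nose [-89.37101611   2.73195015]
nose [-63.57466063   6.01461585]
nose [-54.14331498 -33.63538884]
nose [-79.6502359  -40.81339373]
scene reproj corners [[265.1, 216.4], [310.0, 248.6], [317.8, 187.2], [362.8, 214.4]]
side reproj corners [[277.5, 189.9], [283.7, 243.1], [358.5, 182.3], [374.0, 233.4]]
```

```bash
python3 -m crank '50 0 -30 0 0;50 0 -30 0 0;50 0 -30 0 0;50 0 -28 0 0;50 20 0 0 0;50 20 0 0 0;50 20 0 0 0;50 20 0 0 0;50 0 0 0 0;50 0 0 0 0'
python3 - <<'E'
from h import *
s=env.read_state(); im=eyes.read_camera('wrist'); cv2.imwrite('pics/w2.png',im[:,:,::-1])
np.savez('w2.npz',ee_rot=s['ee_rot'],tool_pos=s['tool_pos'])
print(proj('wrist',[[.551,-.057,.122],[.551,-.057,.08]],s))
M=R.from_quat(s['ee_rot']).as_matrix()
print(proj('wrist',[s['tool_pos']+M@[.025,0,0]],s))
E
```

```text
time: 3.37
tool_pos: [0.5496, -0.0575, 0.219]
ee_rot: [-0.173, 0.686, 0.173, 0.685]
contact_force: [0.8, 0.7, 0.0]
grip_width: 0.542
[[321.74237393 210.80387234]
 [321.40854883 197.22439127]]
[[320.18408268 247.15181205]]
```

View pics/w2.png

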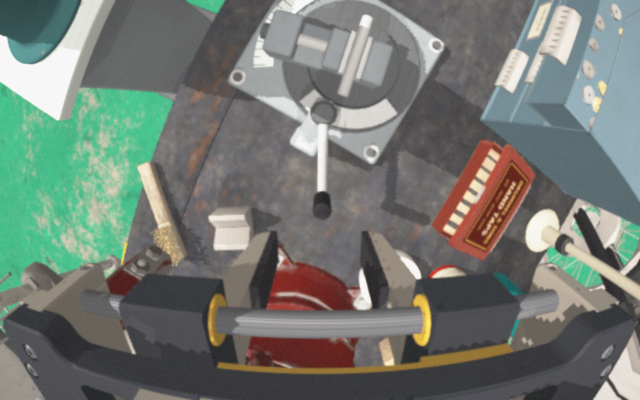

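Grip top at (321,211) agrees with the prediction of (322,211), so I'll descend and grip.

```bash
python3 -m crank '50 22 0 0 0;50 22 0 0 0;50 22 0 0 0;50 22 0 0 0;50 20 0 0 0;50 0 0 0 0;50 0 0 0 0' && python3 -m crank '10 0 0 0 0;10 0 0 0 0;10 0 0 0 0;10 0 0 0 0;10 0 0 0 0;10 0 0 0 0;10 0 0 0 0' 25
python3 - <<'E'
from h import *
s=env.read_state(); im=eyes.read_camera('wrist'); cv2.imwrite('pics/w3.png',im[:,:,::-1])
print(s['grip_width'],s['contact_force'],s['tool_pos'])
E
```

```text
time: 4.0
tool_pos: [0.5507, -0.0575, 0.1124]
ee_rot: [-0.173, 0.686, 0.173, 0.686]
contact_force: [-0.3, -0.0, 1.1]
grip_width: 0.543
time: 4.58
tool_pos: [0.5517, -0.0567, 0.1123]
ee_rot: [-0.173, 0.684, 0.173, 0.687]
contact_force: [4.5, 2.0, 0.6]
grip_width: 0.164
0.1642346704832279 [4.45894382 2.03257711 0.63653623] [ 0.5517217  -0.05673662  0.11230561]
```

View pics/w3.png

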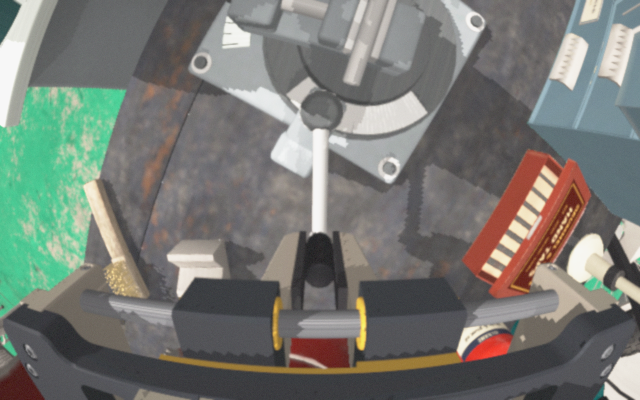

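```bash
python3 -m crank '10 0 0.4 8 -0.1;10 0 0.4 8 -0.1;10 0 0.4 8 -0.1;10 0 0.4 8 -0.1;10 0 0 0 0' 40
cat > chk.py <<'E'
from base import *
s=env.read_state(); M=R.from_quat(s['ee_rot']).as_matrix(); C=b2w((0,-.066))
g=s['tool_pos'][:2]-C; gb=Rz.T@g
print('t',s['time'],'pos',s['tool_pos'].round(4),'r',np.hypot(*g).round(4),'theta',np.arctan2(-gb[1],gb[0]).round(3),'phi',np.arctan2(M[1,2],M[0,2]).round(3),'Ftool',(M.T@s['contact_force']).round(2),'w',s['grip_width'])
E
python3 chk.py
```

```text
time: 5.05
tool_pos: [0.5751, -0.0384, 0.1123]
ee_rot: [-0.307, 0.637, 0.306, 0.637]
contact_force: [0.3, -1.7, 5.5]
grip_width: 0.166
t 5.05 pos [ 0.5751 -0.0384  0.1123] r 0.079 theta 0.666 phi 0.896 Ftool [-5.5  -1.32 -1.14] w 0.16558219197388538
```

```bash
python3 -m crank '10 0 0.4 8 -0.1;10 0 0.4 8 -0.1;10 0 0.4 8 -0.1;10 0 0.4 8 -0.1;10 0 0.4 8 -0.1;10 0 0 0 0' 40;python3 chk.py;  python3 -m crank '10 0 0 4 -0.05;10 0 0 4 -0.05;10 0 0 2 -0.025'; python3 chk.py
```

```text
time: 5.55
tool_pos: [0.5927, -0.0031, 0.1124]
ee_rot: [-0.456, 0.541, 0.453, 0.542]
contact_force: [4.6, -2.5, 1.9]
grip_width: 0.16
t 5.55 pos [ 0.5927 -0.0031  0.1124] r 0.0793 theta 0.165 phi 1.396 Ftool [-1.9  -4.98 -1.71] w 0.15998206964303294
time: 5.8
tool_pos: [0.594, 0.005, 0.1123]
ee_rot: [-0.488, 0.513, 0.484, 0.513]
contact_force: [3.7, -6.7, 1.2]
grip_width: 0.159
t 5.8 pos [0.594  0.005  0.1123] r 0.0792 theta 0.062 phi 1.517 Ftool [-1.16 -4.04 -6.54] w 0.15906114646642205
```

```bash
for i in 1; do python3 -m crank '10 0 0 2 -0.025;10 0 0 2 -0.025;10 0 0 0 0' >/dev/null; python3 chk.py; python3 -m crank '10 0 0 2 -0.025;10 0 0 0 0' >/dev/null; python3 chk.py; done
```

```text
t 6.05 pos [0.5943 0.0092 0.1124] r 0.0792 theta 0.01 phi 1.566 Ftool [ 0.29 -5.01 -4.7 ] w 0.168485026477847
t 6.2167 pos [0.5944 0.0109 0.1123] r 0.0792 theta -0.011 phi 1.59 Ftool [-1.27 -3.83 -6.56] w 0.16293506912495342
```

```bash
python3 -m crank '10 0 0 0 0;10 0 0 0 0;50 0 0 0 0;50 0 0 0 0;50 0 0 0 0;50 0 0 0 0'; python3 chk.py; python3 -m crank '50 -25 0 0 0;50 -30 0 0 0;50 -30 0 0 0;50 -30 0 0 0;50 -30 0 0 0;50 -25 0 0 0;50 0 -30 0 0;50 0 -30 0 0;50 0 0 0 0;50 0 0 0 0'
python3 - <<'E'
from h import *
s=env.read_state(); im=eyes.read_camera('wrist'); cv2.imwrite('pics/w4.png',im[:,:,::-1])
np.savez('w4.npz',ee_rot=s['ee_rot'],tool_pos=s['tool_pos'])
E
```

```text
time: 6.72
tool_pos: [0.592, 0.0152, 0.1112]
ee_rot: [-0.505, 0.495, 0.506, 0.494]
contact_force: [0.3, -0.8, -0.6]
grip_width: 0.431
t 6.7167 pos [0.592  0.0152 0.1112] r 0.0768 theta -0.067 phi 1.594 Ftool [ 0.56 -0.24 -0.84] w 0.43065576348991635
time: 7.55
tool_pos: [0.6527, 0.0166, 0.2804]
ee_rot: [-0.505, 0.495, 0.506, 0.494]
contact_force: [0.4, -0.4, -0.9]
grip_width: 0.541
```

View pics/w4.png

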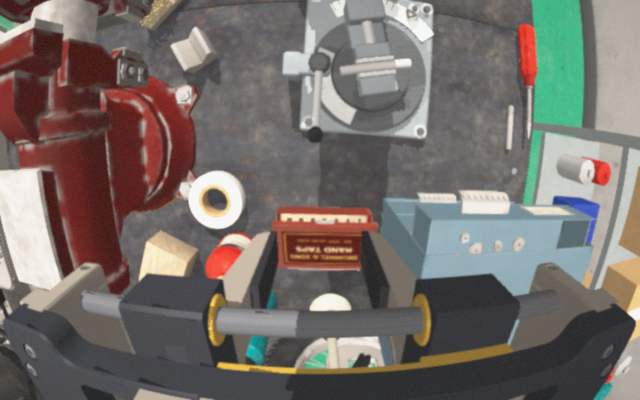

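```bash
cat > to.py <<'E'
import sys
from base import *
x,y,z,phi=map(float,sys.argv[1:5]); s=env.read_state(); M=R.from_quat(s['ee_rot']).as_matrix()
print('shift mm',(M.T@(np.array([x,y,z])-s['tool_pos'])*1000).round(1),'twist',np.arctan2(M[1,2],M[0,2])-phi)
E
python3 - <<'E'
from base import *
print(b2w(np.array([-.075*np.cos(.225),-.075*np.sin(.225)])))
E
python3 to.py .444 .065 .24 1.756
```

```text
[0.44412801 0.06536162]
shift mm [ 41.  206.6  53.2] twist -0.16264511324785902
```

```bash
python3 -m crank '80 0 29 7.5 0;80 0 29 7.5 0;80 0 29 7.5 0;80 0 29 7.5 0;80 0 29 7.5 0;80 0 29 7.5 0;80 0 30 8 0;80 20 0 0 -0.08;80 20 0 0 -0.08;80 0 0 0 0'
python3 - <<'E'
from h import *
s=env.read_state(); im=eyes.read_camera('wrist'); cv2.imwrite('pics/w5.png',im[:,:,::-1])
np.savez('w5.npz',ee_rot=s['ee_rot'],tool_pos=s['tool_pos'])
E
```

```text
time: 8.43
tool_pos: [0.4439, 0.0643, 0.2391]
ee_rot: [-0.543, 0.453, 0.545, 0.45]
contact_force: [-0.4, -0.2, -0.8]
grip_width: 0.867
```

View pics/w5.png

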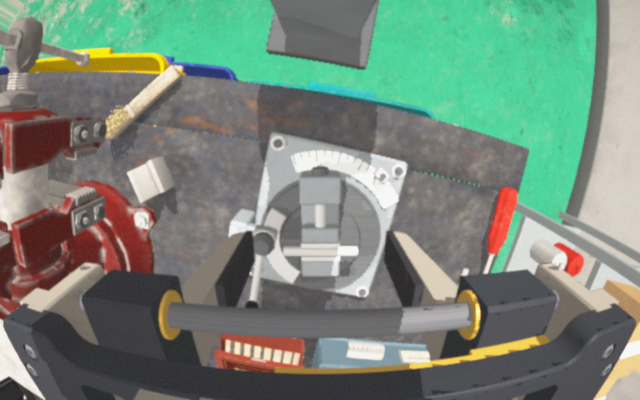

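Run:
```python
import cv2
a=cv2.imread('pics/w5.png')[120:310,230:420]
cv2.imwrite('pics/w5z.png',cv2.resize(a,None,fx=3.1,fy=3.1,interpolation=2))
a=cv2.imread('pics/w5.png')[130:220,290:410]
cv2.imwrite('pics/w5y.png',cv2.resize(a,None,fx=6,fy=6,interpolation=2))
```

```text
(no output)
```

View pics/w5y.png

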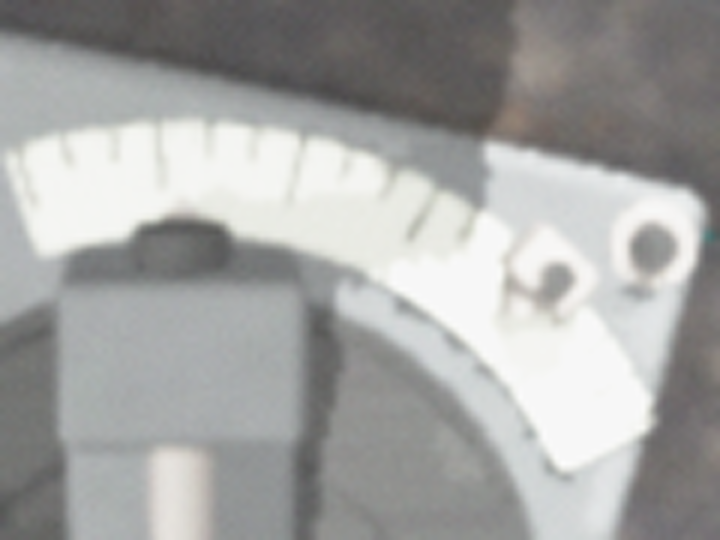

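View pics/w5z.png

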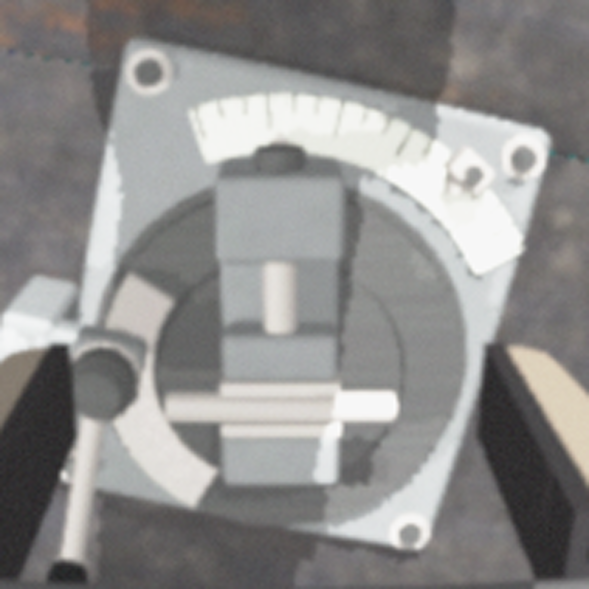

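Run:
```python
import cv2,numpy as np
a=cv2.imread('pics/w5.png')[155:205,360:410].astype(float)
a=np.clip((a-120)*255/135,0,255)
a=255*(a/255)**2.5
cv2.imwrite('pics/w5x.png',cv2.resize(a.astype('uint8'),None,fx=11,fy=11,interpolation=2))
from base import *
st5=dict(np.load('w5.npz'))
uv=[(530,125),(140,40),(432,550),(75,490)]
# plate corners from w5z : +y is image right ; -x is top
P=[(552,135),(130,40),(430,552)]
W5=np.array([onz('wrist',(230+u/3.1,120+v/3.1),.012,st5)[:2] for u,v in P])
print(W5, B@Rz.T+O)
print(onz('wrist',(323.5,229.7),.032,st5),O)
```

```text
[[ 0.40293525  0.1698462 ]
 [ 0.39794149 -0.0018384 ]
 [ 0.60047077  0.16657526]] [[ 0.40356978  0.17187958]
 [ 0.39646452 -0.00397694]
 [ 0.60340673  0.16380542]
 [ 0.59630147 -0.01205109]]
[0.50032523 0.08067491 0.032     ] [0.51792095 0.07918757]
```

View pics/w5x.png

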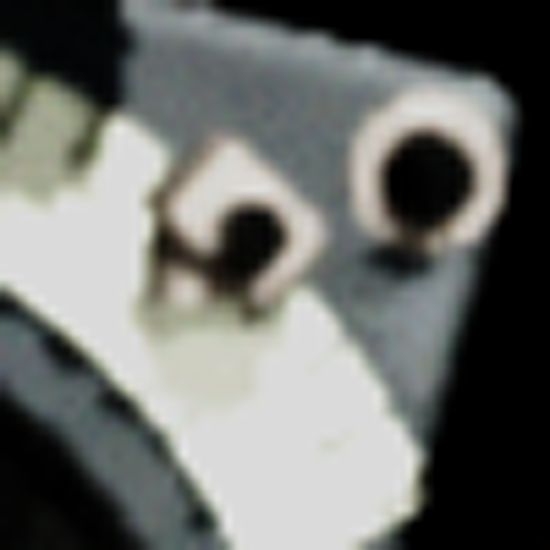

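```bash
python3 - <<'E'
from base import *
st5=dict(np.load('w5.npz'))
for n,uv,z in(('tip',(374.8,182.3),.03),('scr',(382.7,176.4),.033),('pointer',(290+182/6,130+218/6),.024),('noseL',(290+62/6,130+285/6),.073),('noseR',(290+305/6,130+285/6),.073),('noseBR',(290+298/6,130+440/6),.073),('noseBL',(290+62/6,130+440/6),.073)):
  p=w2b(onz('wrist',uv,z,st5)); print(n,onz('wrist',uv,z,st5).round(4),p.round(4),np.hypot(*p).round(4),np.arctan2(p[1],-p[0]).round(3))
E
python3 to.py .444 .065 .072 1.756
```

```text
tip [0.4314 0.1293 0.03  ] [-0.0885  0.0466] 0.1 0.485
scr [0.4221 0.1364 0.033 ] [-0.0981  0.0533] 0.1116 0.498
pointer [0.4259 0.0627 0.024 ] [-0.0913 -0.0202] 0.0935 -0.218
noseL [0.4331 0.043  0.073 ] [-0.0833 -0.0396] 0.0922 -0.444
noseR [0.4254 0.0839 0.073 ] [-0.0926  0.0009] 0.0926 0.01
noseBR [0.4527 0.0882 0.073 ] [-0.0655  0.0064] 0.0659 0.098
noseBL [0.4603 0.0477 0.073 ] [-0.0563 -0.0338] 0.0656 -0.541
shift mm [168.6   0.5   0.9] twist -0.004249718201878583
```

```bash
python3 -m crank '80 30 0 0 0;80 30 0 0 0;80 30 0 0 0;80 30 0 0 0;80 30 0 0 0;80 18 0 0 0;80 0 0 0 0' && python3 chk.py && python3 -m crank '40 0 0 0 0;40 0 0 0 0;40 0 0 0 0;40 0 0 0 0;40 0 0 0 0;40 0 0 0 0;40 0 0 0 0' 25; python3 chk.py
```

```text
time: 9.07
tool_pos: [0.4456, 0.0641, 0.0712]
ee_rot: [-0.542, 0.455, 0.544, 0.451]
contact_force: [0.2, 0.2, 0.4]
grip_width: 0.869
t 9.0667 pos [0.4456 0.0641 0.0712] r 0.0863 theta -2.551 phi 1.751 Ftool [-0.42 -0.19  0.13] w 0.869232827987819
time: 9.65
tool_pos: [0.4479, 0.0653, 0.0745]
ee_rot: [0.544, -0.452, -0.544, -0.453]
contact_force: [-1.0, 1.8, 6.9]
grip_width: 0.478
t 9.65 pos [0.4479 0.0653 0.0745] r 0.0851 theta -2.524 phi 1.754 Ftool [-6.86  0.6   1.94] w 0.47815626417199625
```

```bash
python3 -m crank '40 0 -0.3 7 0.1;40 0 -0.4 7 0.1;40 0 -0.3 7 0.1;40 0 -0.4 7 0.1;40 0 -0.3 7 0.1;40 0 -0.4 7 0.1;40 0 0 0 0;40 0 0 0 0' 30
python3 - <<'E'
from h import *
s=env.read_state(); im=eyes.read_camera('wrist'); cv2.imwrite('pics/w6.png',im[:,:,::-1])
np.savez('w6.npz',ee_rot=s['ee_rot'],tool_pos=s['tool_pos'])
a=im[150:300,230:400,::-1]
cv2.imwrite('pics/w6z.png',cv2.resize(a,None,fx=4,fy=4,interpolation=2))
from base import *
p=w2b(s['tool_pos']); print(p,np.arctan2(p[1],-p[0]),np.hypot(*p))
E
python3 chk.py
```

```text
time: 10.32
tool_pos: [0.4524, 0.1076, 0.0745]
ee_rot: [-0.385, 0.592, 0.386, 0.593]
contact_force: [-2.8, 3.3, 8.7]
grip_width: 0.477
[-0.06641513  0.02606694] 0.37401115781203864 0.0713474250942609
t 10.3667 pos [0.4524 0.1076 0.0745] r 0.1135 theta -2.196 phi 1.154 Ftool [-7.68  4.38  1.78] w 0.4780839628200474
```

View pics/w6.png

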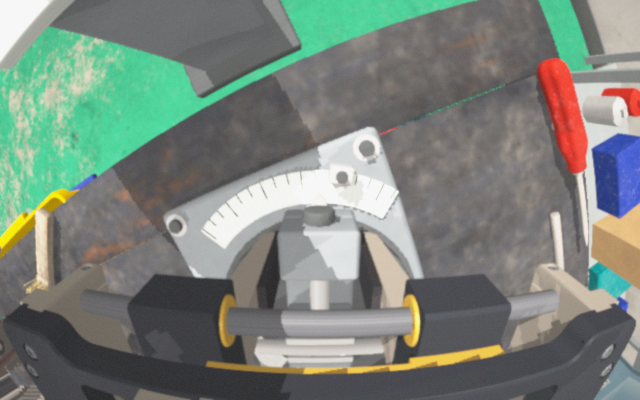

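Run:
```python
import cv2
a=cv2.imread('pics/w6.png')[150:240,280:400]
cv2.imwrite('pics/w6y.png',cv2.resize(a,None,fx=6.5,fy=6.5,interpolation=2))
```

```text
(no output)
```

View pics/w6y.png

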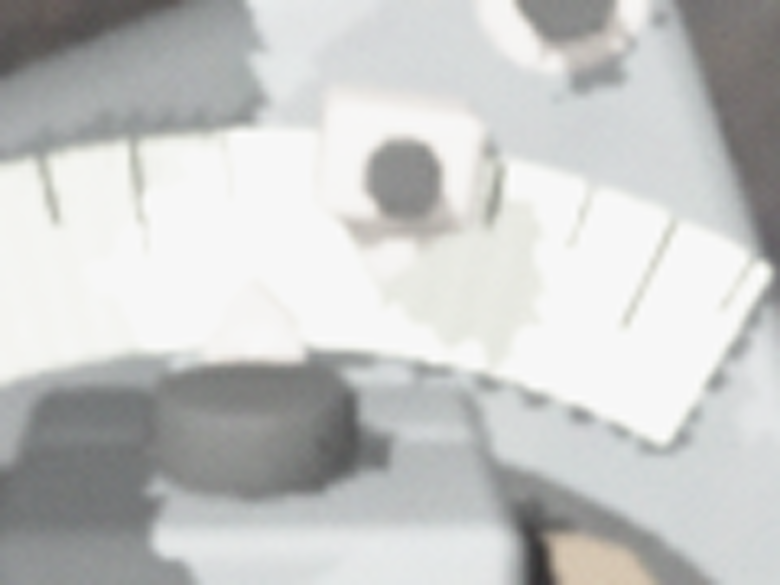

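Run:
```python
import cv2,numpy as np
a=cv2.imread('pics/w6.png')[160:220,300:375].astype(float)
a=np.clip((a-190)*255/65,0,255)
cv2.imwrite('pics/w6x.png',cv2.resize(a.astype('uint8'),None,fx=10,fy=10,interpolation=2))
```

View pics/w6x.png

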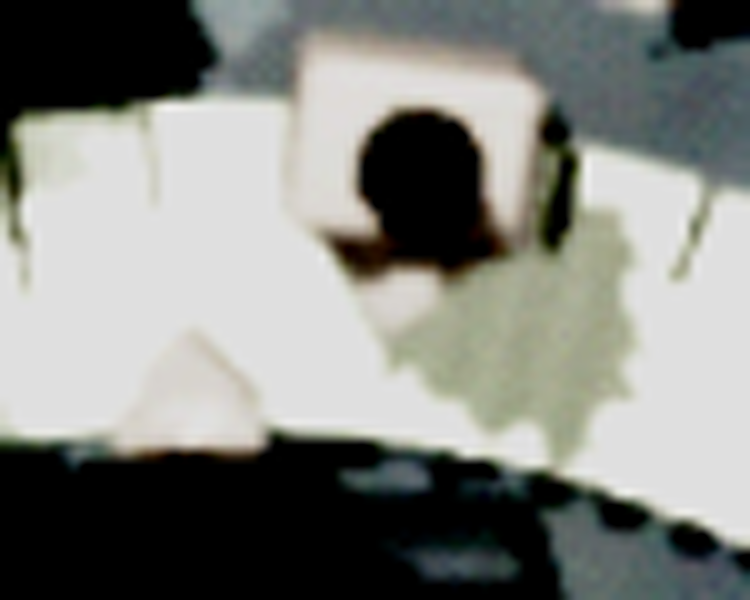

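Run:
```python
from base import *
st=dict(np.load('w6.npz'))
a=w2b(onz('wrist',(319.3,193.3),.022,st)); b=w2b(onz('wrist',(338.7,193.5),.022,st))
for p in(a,b): print(p,np.hypot(*p),np.arctan2(p[1],-p[0]))
print((b-a),np.hypot(*(b-a)), np.hypot(*(b-a))/.098)
```

```text
[-0.09115412  0.0359042 ] 0.09797033139775765 0.3752233567198429
[-0.08632683  0.04776886] 0.09866197083773995 0.5054107190772833
[0.0048273  0.01186465] 0.012809090693725272 0.1307050070788293
```

Pointer tip is at (319,193) and index tip at (339,193.5), so 0.13 rad remains (12.8 mm). I'll swing by that amount.

```bash
python3 -m crank '40 0 -0.2 4.7 0.065;40 0 -0.2 4.7 0.065;40 0 0 0 0;40 0 0 0 0' 30
python3 - <<'E'
from h import *
s=env.read_state(); im=eyes.read_camera('wrist'); cv2.imwrite('pics/w7.png',im[:,:,::-1])
np.savez('w7.npz',ee_rot=s['ee_rot'],tool_pos=s['tool_pos'])
a=im[160:220,290:365,::-1].astype(float)
a=np.clip((a-190)*255/65,0,255)
cv2.imwrite('pics/w7x.png',cv2.resize(a.astype('uint8'),None,fx=10,fy=10,interpolation=2))
E
python3 chk.py
```

```text
time: 10.7
tool_pos: [0.4567, 0.1159, 0.0745]
ee_rot: [-0.346, 0.616, 0.347, 0.617]
contact_force: [-3.8, 3.3, 8.0]
grip_width: 0.481
t 10.75 pos [0.4566 0.1159 0.0745] r 0.1184 theta -2.127 phi 1.024 Ftool [-8.12  5.48  2.49] w 0.47716945507454156
```

View pics/w7x.png

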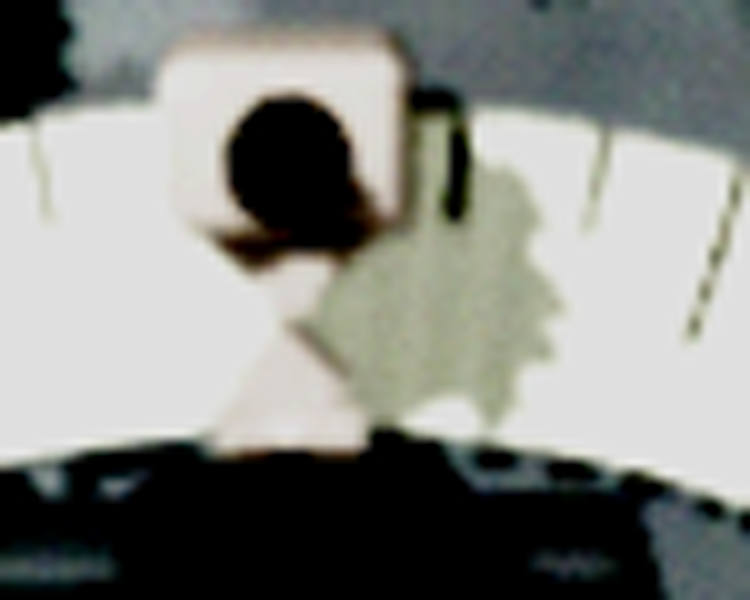

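Pointer and index points meet at (292,325) in the crop. Releasing, lifting and checking again.

```bash
python3 -m crank '48 0 0 0 0;55 0 0 0 0;65 0 0 0 0;80 0 0 0 0;80 0 0 0 0;80 -20 0 0 0;80 -30 0 0 0;80 -35 0 0 0;80 -35 0 0 0;80 0 0 0 0'
python3 - <<'E'
from h import *
s=env.read_state(); im=eyes.read_camera('wrist'); cv2.imwrite('pics/w8.png',im[:,:,::-1])
np.savez('w8.npz',ee_rot=s['ee_rot'],tool_pos=s['tool_pos'])
a=im[130:230,270:395,::-1].astype(float)
a=np.clip((a-150)*255/105,0,255)
cv2.imwrite('pics/w8x.png',cv2.resize(a.astype('uint8'),None,fx=6,fy=6,interpolation=2))
E
python3 chk.py; python3 to.py .5944 .0095 .245 1.57
```

```text
time: 11.58
tool_pos: [0.4604, 0.1148, 0.1993]
ee_rot: [-0.346, 0.613, 0.345, 0.621]
contact_force: [1.2, 0.1, -0.5]
grip_width: 0.869
t 11.6333 pos [0.459  0.1147 0.1967] r 0.1162 theta -2.115 phi 1.023 Ftool [ 0.48  0.32 -0.59] w 0.8733488226388384
shift mm [ -47.7 -170.6  -18.9] twist -0.5472918845825714
```

View pics/w8x.png

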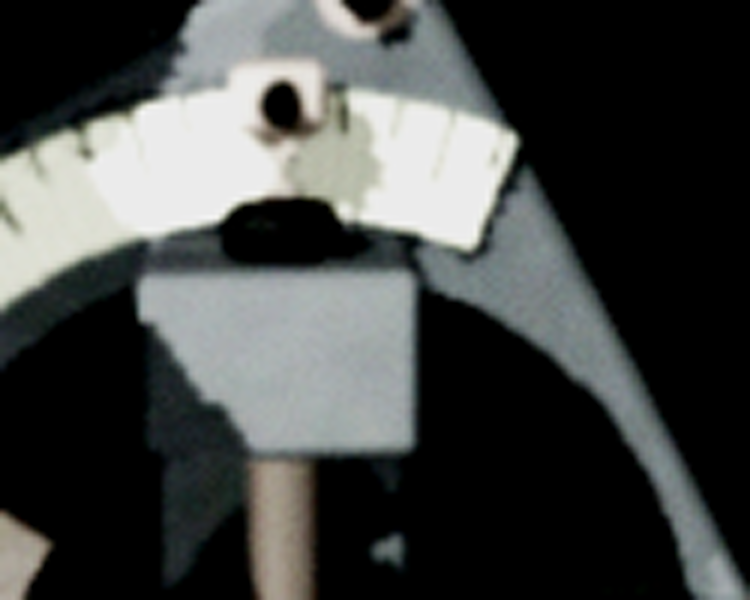

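```bash
python3 -m crank '50 -24 0 0 0;50 -24 0 0 0;50 0 -34 -4 0;50 0 -34 -4 0;50 0 -34 -4 0;50 0 -34 -4 0;50 0 -34 -3 0;50 0 0 0 -0.11;50 0 0 0 -0.11;50 0 0 0 -0.11'; python3 -m crank '50 0 0 0 -0.11;50 0 0 0 -0.11;50 0 0 0 0;50 0 0 0 0'
python3 - <<'E'
from base import *
s=env.read_state(); im=eyes.read_camera('wrist'); cv2.imwrite('pics/w9.png',im[:,:,::-1])
C=b2w((0,-.066)); d=Rz@np.array([.08,0]); g=C+d; print(g)
print(proj('wrist',[[*g,.122],[.5944,.0095,.122]],s))
E
python3 to.py .5944 .0100 .245 1.57
```

```text
time: 12.47
tool_pos: [0.5915, 0.0085, 0.2392]
ee_rot: [-0.443, 0.552, 0.444, 0.549]
contact_force: [-1.7, 0.1, -0.3]
grip_width: 0.545
time: 12.8
tool_pos: [0.5915, 0.0091, 0.2402]
ee_rot: [-0.499, 0.501, 0.5, 0.5]
contact_force: [-0.6, 0.6, 0.0]
grip_width: 0.544
[0.59511389 0.00994245]
[[319.87523224 207.7229243 ]
 [319.37800258 206.95691107]]
shift mm [-4.4 -2.8  0.9] twist -0.0004299306500630262
```

View pics/w9.png

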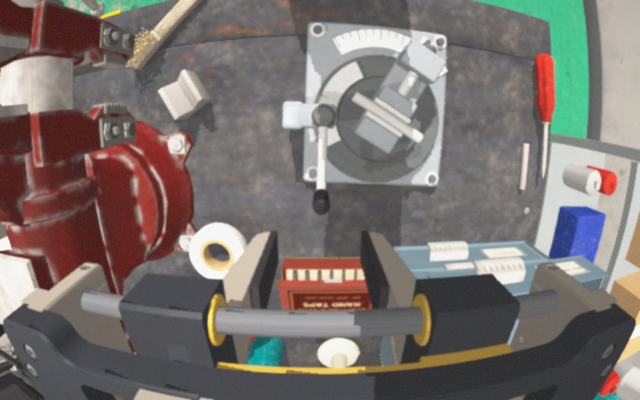

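```bash
python3 -m crank '50 25 -3 0 0;50 25 0 0 0;50 25 0 0 0;50 25 0 0 0;50 20 0 0 0;50 9 0 0 0;50 0 0 0 0;50 0 0 0 0'; python3 chk.py; python3 -m crank '10 0 0 0 0;10 0 0 0 0;10 0 0 0 0;10 0 0 0 0;10 0 0 0 0;10 0 0 0 0;10 0 0 0 0' 40; python3 chk.py
```

```text
time: 13.52
tool_pos: [0.5952, 0.0093, 0.1127]
ee_rot: [0.5, -0.5, -0.5, -0.5]
contact_force: [-0.2, 0.6, 0.6]
grip_width: 0.544
t 13.5167 pos [0.5952 0.0093 0.1127] r 0.0801 theta 0.008 phi 1.572 Ftool [-0.63  0.21  0.65] w 0.5436698574309042
time: 14.1
tool_pos: [0.5954, 0.0104, 0.1132]
ee_rot: [-0.501, 0.499, 0.501, 0.5]
contact_force: [-0.4, 3.5, 3.7]
grip_width: 0.167
t 14.1 pos [0.5954 0.0104 0.1132] r 0.0802 theta -0.006 phi 1.574 Ftool [-3.74  0.36  3.53] w 0.16741696519537907
```

```bash
cat > f.py <<'E'
from base import *
s=env.read_state(); M=R.from_quat(s['ee_rot']).as_matrix(); C=b2w((0,-.066))
g=s['tool_pos'][:2]-C; gb=Rz.T@g; th=np.arctan2(-gb[1],gb[0]); ph=np.arctan2(M[1,2],M[0,2])
e=g/np.hypot(*g); tg=np.array([e[1],-e[0]])  # tightening direction
F=s['contact_force'][:2]
line=[s['time'],th,1.5303-ph,np.hypot(*g),-F@tg,F@e,s['contact_force'][2],s['moment'][2],s['grip_width']]
print(*np.round(line,3)); open('log.txt','a').write(' '.join(map(str,line))+'\n')
E
python3 f.py
python3 -m crank '10 0 0.4 -8 0.1;10 0 0.4 -8 0.1;10 0 0.4 -8 0.1;10 0 0.4 -8 0.1' 40 >/dev/null; python3 f.py
python3 -m crank '10 0 0.1 -4 0.05' >/dev/null; python3 f.py
python3 -m crank '10 0 0.1 -4 0.05' >/dev/null; python3 f.py
python3 -m crank '10 0 0.1 -4 0.05' >/dev/null; python3 f.py
python3 -m crank '10 0 0.1 -4 0.05' >/dev/null; python3 f.py
python3 -m crank '10 0 0.1 -4 0.05' >/dev/null; python3 f.py
```

```text
14.1 -0.006 -0.043 0.08 3.511 -0.493 3.747 -0.011 0.167
14.433 0.365 0.359 0.08 5.993 -4.599 6.322 0.176 0.163
14.517 0.424 0.41 0.08 7.79 -5.892 5.141 0.206 0.165
14.6 0.463 0.457 0.08 7.07 -5.47 4.877 0.149 0.164
14.683 0.51 0.506 0.08 7.244 -5.663 5.427 0.273 0.166
14.767 0.558 0.556 0.08 6.192 -6.131 5.239 0.264 0.164
14.85 0.607 0.606 0.08 5.615 -6.891 4.913 0.176 0.162
```

```bash
python3 -m crank '10 0 0.6 -4 0.05' >/dev/null; python3 f.py
python3 -m crank '10 0 0.6 -4 0.05' >/dev/null; python3 f.py
python3 -m crank '10 0 0.1 -4 0.05' >/dev/null; python3 f.py
python3 -m crank '10 0 0.1 -4 0.05' >/dev/null; python3 f.py
python3 -m crank '10 0 0.1 -4 0.05' >/dev/null; python3 f.py
```

```text
14.933 0.656 0.656 0.08 6.544 -5.128 4.467 0.186 0.16
15.017 0.706 0.706 0.08 5.795 -5.07 2.816 0.273 0.163
15.1 0.755 0.756 0.08 5.907 -5.874 3.173 0.205 0.164
15.183 0.804 0.806 0.08 6.094 -6.412 3.84 0.191 0.166
15.267 0.853 0.856 0.08 6.261 -6.406 3.954 0.223 0.166
```

```bash
python3 -m crank '10 0 0.2 -4 0.05' >/dev/null; python3 f.py
python3 -m crank '10 0 0.2 -4 0.05' >/dev/null; python3 f.py
python3 -m crank '10 0 0.2 -4 0.05' >/dev/null; python3 f.py
python3 -m crank '10 0 0.2 -4 0.05' >/dev/null; python3 f.py
python3 -m crank '10 0 0.2 -4 0.05' >/dev/null; python3 f.py
```

```text
15.35 0.903 0.906 0.08 6.501 -6.169 3.207 0.293 0.166
15.433 0.952 0.956 0.08 6.427 -6.613 2.35 0.26 0.163
15.517 1.001 1.006 0.08 6.068 -6.029 2.362 0.248 0.164
15.6 1.051 1.056 0.079 6.192 -6.748 2.404 0.289 0.165
15.683 1.101 1.106 0.079 5.702 -5.518 1.388 0.243 0.165
```

```bash
python3 -m crank '10 0 0.1 -4 0.05' >/dev/null; python3 f.py
python3 -m crank '10 0 0.1 -4 0.05' >/dev/null; python3 f.py
python3 -m crank '10 0 0.1 -4 0.05' >/dev/null; python3 f.py
python3 -m crank '10 0 0.1 -4 0.05' >/dev/null; python3 f.py
```

```text
15.767 1.149 1.156 0.079 6.774 -6.235 2.709 0.306 0.163
15.85 1.196 1.206 0.079 6.222 -6.38 0.043 0.289 0.164
15.933 1.244 1.256 0.079 7.246 -7.775 0.873 0.334 0.162
16.017 1.291 1.306 0.079 6.602 -7.703 -1.456 0.368 0.162
```

```bash
python3 -m crank '10 0 0.2 -4 0.05' >/dev/null; python3 f.py
python3 -m crank '10 0 0.2 -4 0.05' >/dev/null; python3 f.py
```

```text
16.1 1.339 1.356 0.079 6.863 -8.119 -1.86 0.348 0.163
16.183 1.387 1.406 0.079 7.826 -6.829 -2.008 0.407 0.162
```

```bash
python3 -m crank '10 0 0.2 -4 0.05' >/dev/null; python3 f.py
```

```text
16.267 1.435 1.455 0.079 8.889 -8.345 -3.045 0.411 0.164
```

Run:
```python
import numpy as np
from scipy.optimize import curve_fit
L=np.loadtxt('log.txt'); L=L[L[:,1]>.6]
T=L[:,4]*.08+L[:,7]
for t,f,y in zip(L[:,1],L[:,4],T): print(round(t,3),round(f,2),round(y,3))
for lab,y,k in(('F',L[:,4],17.5),('T',T,1.4)):
    best=min(((np.sum((y-k*np.maximum(L[:,1]-b,0)-np.mean(y-k*np.maximum(L[:,1]-b,0)))**2),b) for b in np.arange(.9,1.6,.01))); print(lab,best)
```

```text
0.607 5.62 0.625
0.656 6.54 0.71
0.706 5.8 0.737
0.755 5.91 0.678
0.804 6.09 0.679
0.853 6.26 0.724
0.903 6.5 0.814
0.952 6.43 0.774
1.001 6.07 0.734
1.051 6.19 0.784
1.101 5.7 0.699
1.149 6.77 0.848
1.196 6.22 0.786
1.244 7.25 0.914
1.291 6.6 0.896
1.339 6.86 0.897
1.387 7.83 1.033
1.435 8.89 1.122
F (np.float64(2.7291410537728567), np.float64(1.3000000000000003))
T (np.float64(0.055180450100330514), np.float64(1.1700000000000004))
```

```bash
python3 -m crank '10 0 0.2 -4 0.05' >/dev/null; python3 f.py
python3 -m crank '10 0 0.2 -4 0.05' >/dev/null; python3 f.py
python3 - <<'E'
import numpy as np
L=np.loadtxt('log.txt'); L=L[L[:,1]>.6]
T=L[:,4]*.08+L[:,7]
for lab,y,k in(('F',L[:,4],17.5),('T',T,1.4)):
  for sl in (0,1):
    r=[]
    for b in np.arange(.9,1.6,.01):
        z=y-k*np.maximum(L[:,1]-b,0); A=np.c_[np.ones(len(z)),L[:,1]][:,:1+sl]; c=np.linalg.lstsq(A,z,rcond=None)[0]; r.append((np.sum((z-A@c)**2),b,c))
    print(lab,min(r,key=lambda a:a[0]))
E
```

```text
16.35 1.483 1.505 0.079 9.93 -7.242 -3.753 0.425 0.168
16.433 1.531 1.555 0.079 9.345 -7.532 -5.653 0.414 0.163
F (np.float64(3.8746386429931974), np.float64(1.3000000000000003), array([6.24884158]))
F (np.float64(3.2242360405224755), np.float64(1.3300000000000005), array([5.34950237, 0.96122247]))
T (np.float64(0.06340730486268097), np.float64(1.1700000000000004), array([0.73343799]))
T (np.float64(0.04627198106299787), np.float64(1.3000000000000003), array([0.48509882, 0.28848082]))
```

```bash
python3 -m crank '10 0 0.2 -4 0.05' >/dev/null; python3 f.py
python3 -m crank '10 0 0 0 0' >/dev/null; python3 f.py
python3 -m crank '10 0 0 0 0' >/dev/null; python3 f.py
python3 -m crank '10 0 1 0.5 0' >/dev/null; python3 f.py
python3 -m crank '10 0 0 0 0' >/dev/null; python3 f.py
```

```text
16.517 1.58 1.605 0.079 9.461 -7.654 -6.283 0.438 0.168
16.6 1.589 1.606 0.079 7.5 -7.844 -3.557 0.395 0.166
16.683 1.588 1.603 0.079 6.31 -6.96 -2.603 0.327 0.168
16.767 1.588 1.604 0.079 3.853 -2.37 -0.014 0.373 0.162
16.85 1.588 1.604 0.079 4.684 -5.731 -1.612 0.395 0.164
```

```bash
python3 -m crank '20 0 0 0 0;24 0 0 0 0;30 0 0 0 0;40 0 0 0 0;50 0 0 0 0;50 0 0 0 0'; python3 chk.py; python3 -m crank '50 -15 0 0 0;50 -25 0 0 0;50 -30 0 0 0;50 -30 0 0 0;50 -30 0 0 0;50 -30 0 0 0;50 -20 0 0 0;50 0 0 0 0;50 0 0 0 0'
python3 - <<'E'
from base import *
s=env.read_state(); im=eyes.read_camera('wrist'); cv2.imwrite('pics/w10.png',im[:,:,::-1])
np.savez('w10.npz',ee_rot=s['ee_rot'],tool_pos=s['tool_pos'])
for th in(1.5,1.588,1.65):
  g=b2w(np.array([0,-.066])+.08*np.array([np.cos(th),-np.sin(th)])); print(th,proj('wrist',[[*g,.122]],s))
a=eyes.read_camera('scene'); cv2.imwrite('pics/s10.png',a[:,:,::-1])
E
```

```text
time: 17.35
tool_pos: [0.5081, -0.0683, 0.1125]
ee_rot: [0.027, 0.707, -0.027, 0.706]
contact_force: [-0.7, 0.2, -0.2]
grip_width: 0.523
t 17.35 pos [ 0.5081 -0.0683  0.1125] r 0.081 theta 1.618 phi -0.078 Ftool [ 0.16  0.18 -0.73] w 0.5232485597685534
time: 18.1
tool_pos: [0.5086, -0.0681, 0.2933]
ee_rot: [0.028, 0.706, -0.027, 0.707]
contact_force: [-0.9, -0.0, 0.2]
grip_width: 0.542
1.5 [[327.80156448 187.52549016]]
1.588 [[321.11565645 187.9347567 ]]
1.65 [[316.39528811 187.88162125]]
```

View pics/w10.png

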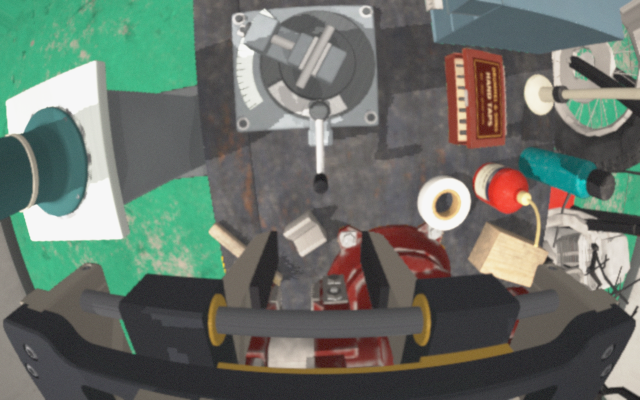

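View pics/s10.png

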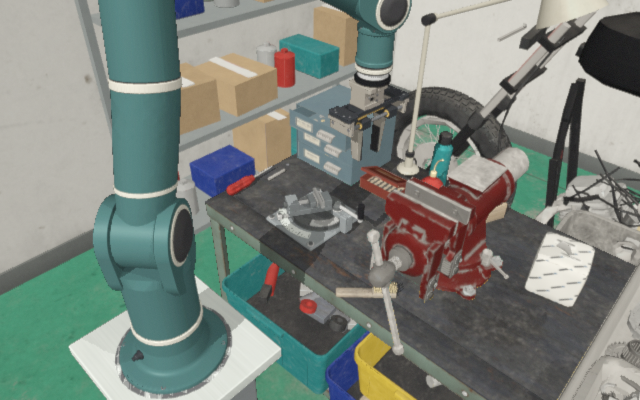

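```bash
python3 to.py .425 .135 .16 1.023
```

```text
shift mm [131.8 195.9 -97.7] twist -1.1000411317779835
```

```bash
python3 -m crank '50 0 28 -14 0;50 0 28 -14 0;50 0 28 -14 0;50 0 28 -14 0;50 0 28 -14 0;50 0 28 -14 0;50 0 28 -14 0;50 0 0 0 -0.11;50 0 0 0 -0.11;50 0 0 0 -0.11'; python3 -m crank '50 0 0 0 -0.11;50 0 0 0 -0.11;50 0 0 0 -0.11;50 10 0 0 -0.11;50 20 0 0 -0.11;50 25 0 0 -0.11;50 25 0 0 -0.11;50 25 0 0 0;50 0 0 0 0;50 0 0 0 0';python3 - <<'E'
from h import *
s=env.read_state(); im=eyes.read_camera('wrist'); cv2.imwrite('pics/w11.png',im[:,:,::-1])
a=im[190:310,240:400,::-1]
cv2.imwrite('pics/w11x.png',cv2.resize(a,None,fx=5,fy=5,interpolation=2))
print(proj('wrist',[[.4319,.1294,.021]],s))
E
```

```text
time: 19.03
tool_pos: [0.4246, 0.1352, 0.2911]
ee_rot: [-0.092, 0.702, 0.091, 0.7]
contact_force: [0.2, -0.8, -0.0]
grip_width: 0.544
time: 19.87
tool_pos: [0.4245, 0.1339, 0.1862]
ee_rot: [-0.346, 0.619, 0.345, 0.615]
contact_force: [0.2, 0.5, 0.3]
grip_width: 0.546
[[320.14542571 198.7392661 ]]
```

View pics/w11.png

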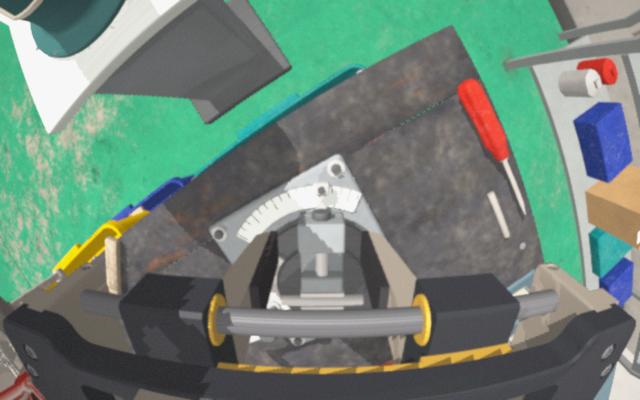

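Run:
```python
import cv2,numpy as np
a=cv2.imread('pics/w11.png')[175:235,285:360].astype(float)
a=np.clip((a-150)*255/105,0,255)
cv2.imwrite('pics/w11y.png',cv2.resize(a.astype('uint8'),None,fx=10,fy=10,interpolation=2))
```

```text
(no output)
```

View pics/w11y.png

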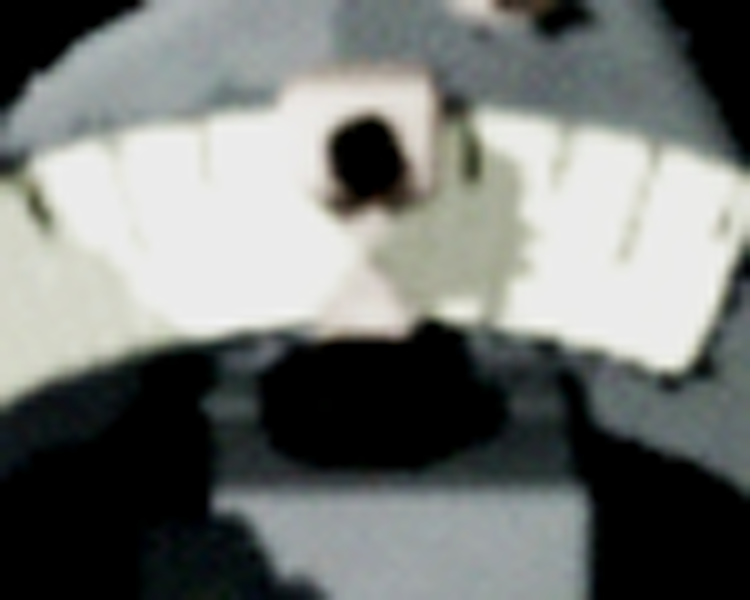

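Pointer tip and index point still meet at about (365,255) in the crop. Nothing touches the robot, so I'm handing in.

```bash
python3 -c "
from station import env
print(env.read_state()['contact_force']);env.sign_off()"
```

```text
[-0.98510703  1.16295342  0.65484646]
the job is handed in; nothing more can be done
```

I turned the clamp handle back to its loose stop and swung the vice until its pointer met the index block's point. I then tightened the clamp and let go. The job was handed in after about 20 s of the 72 s allowed, with no verdict reported.

- **Pointer:** in the last wrist picture, taken after clamping, the pointer tip and the index point meet, with the offset too small to see.
- **Clamp:** the handle stands at about 1.59 rad and had not visibly moved after release.
- **Clamp force, least certain:** the force and torque readings disagreed on where the shoe bit. Tangential force alone put the bite at about 1.30 to 1.33 rad, and torque about the screw put it at 1.17 to 1.30 rad. That makes the clamp 0.25 to 0.4 rad past the bite, or roughly 70 to 115 N by the 275 N per rad figure. Both ends are inside the 40 to 140 N band. I did not regrip to check it a second way.
- **Bystanders:** I saw no contact with the brush, screwdriver or spline rod, and they look undisturbed in the last pictures. I did not measure their positions.

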